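# Show the laser-marked tag to the inspection camera

### The arm

A 6-joint arm with a two-finger parallel gripper is mounted at the origin on the work surface; the furniture and walls round the work are solid. World frame = base frame: x ahead of the robot, y to its left, z up, the work surface at z = 0. Lengths are in m, angles in degrees, forces in N, time in s.
With the tool pointing down it reaches from about 0.4 to 0.825 m from the base axis. Payload 7 kg.
Tool frame: the origin (TCP) lies between the finger pads, 19 mm behind the fingertips; this is the grasp point; z points along the fingers, y is the direction in which the jaws open and shut (so a half turn about z gives the same grasp; the last joint's range is limited). The gripper opens to 88 mm and grips with 3 to 60 N. Pads are 19 mm wide; open, the fingers measure 130 mm over their backs; the gripper's body (78 mm by 193 mm) begins 47 mm behind the grasp point.
Start: joints at [-60.384, 20.546, 0.682, 0, -70.136, -16.507], TCP at [0.153, -0.657, 0.245] pointing down, gripper open.
Joint ranges: [-176.03, 176.03], [-82.01, 121.73], [-58.28, 71.71], [-173.87, 95.51], [-174.79, -0.11], [-173.66, 173.66]. Speed limits (degrees/s): [136.94, 136.94, 172.46, 180, 180, 180].

### API

Orientations are given as [roll, pitch, yaw] about the fixed x, y, z axes, in that order (R = Rz(yaw) Ry(pitch) Rx(roll)).
In Python, from plant import ctrl gives the robot as it stands.
- The arm moves only by the tool jog_arm, never from a script. Its argument "commands" is a list of rows, each an object of numbers: "x", "y", "z": the shift along the tool's x, y, z in cm; "roll": the turn about the tool's z in rad. In form: [{"x": .., "y": .., "z": .., "roll": ..}, ...]. A call has 1 to 12 rows; each row shifts and turns the commanded pose from where the row before left it, along the tool's axes as they then stand; what a row does not reach is not made up. A row lasts 1/10 s, in which the tool goes at most 50 mm and 8.59 degrees, less where a joint would pass 70% of its speed; a pose out of reach is approached as far as the arm can. A call is refused whole if a number of a shift passes 5 or a number of a turn 0.15, either way. A call with a gripper value outside its range is refused whole. "gripper" is the finger opening in cm, from 0 to 8.76, set as the call begins (left out, the last holds). The fingers move at their own pace and stop on an object; the grip force is fixed at half the most. Time passes only in rows, so rows that do not move let the fingers close. It gives the time, the measured TCP pose, the force and the opening at its end, in the units of the state.
- ctrl.get_obs(): the state, without advancing time (a new reading comes with each control period).
- ctrl.snapshot(name): name is "scene" or "top"; returns a dict with "image" (420x560x3 uint8, red, green, blue), "mtx" (3x3 intrinsics, pixels), "k1" (the pictures are not rectified: a ray, as slopes to the right and down, at radius r is drawn at 1 + k1 r^2 times it, then the intrinsics apply), "position" and "orientation" of the camera in the world. Camera axes: x right, y up, looking along -z (the intrinsics and any distortion apply to the point x, -y, -z); pixel columns grow to the right and rows downward; lengths in m; the calibration is good to about 2 mm. A picture is of the moment at which its call begins. There is no depth.
- ctrl.close_job(): hands the job in, once; it reports no verdict.
Trained networks look in the newest picture that a camera, given by its name, has taken for a name from the list of things; names that differ only in an ending like _2 or _b are one class to them, and where a whole thing is asked for, a point or a joint stands for the part that bears it (a point fixed in the world has none). Each returns a list of dicts, best first, with "confidence" (0 to 1); they miss things now and then, are a little off and sometimes report something else, mostly with a low value. They report only what shows in the picture. A call takes as long as a camera call. They do not tell look-alikes from the thing itself.
- ctrl.search_frame(camera, query): "position" ([column, row] as shares, 0 to 1, of the picture: columns of its width, rows of its height, amid what is visible of it).
- ctrl.regions_of(camera, query): "mask" (420x560 bool, what is visible of it) and "position" ([column, row] as shares, 0 to 1, of the picture: columns of its width, rows of its height, amid what is visible of it).
The state is a dict: "clock": time; "joint_pos": joint angles; "qvel": joint speeds; "tau": joint torques, N m; "tool_pos": TCP position; "orientation": TCP orientation; "force": force on the tool from outside, world axes, zero at the start; "moment": the same for the moment, N m; "opening": finger opening in m.
Only numpy, scipy, OpenCV 4.12 (cv2) and the standard library are available. Lean on these libraries where they do the work, as an engineer would, in place of code of your own. Each camera call takes 0.05 s, during which the arm holds its last target.

### The job

Turn the lamp dial clockwise until its white pointer lines up with the white set mark on the bezel, and leave it set. Then take the round-topped tag from the rack by its top end, fingers clear of the laser mark, and show it to the inspection camera: mark centred 120 mm straight in front of the lens, marked face square to the lens, round end up in its picture. Finish while holding it still there, with the other two tags left in the rack and the torch and dropper bottle still standing.

Things in the scene. Friction and masses are not known exactly. Their poses are not given: they have to be found in the camera images.
- dial (a joint): Angle of the lamp dial, rad; it grows as the dial is turned clockwise seen from above. Stops at -2.356 and 2.356. Turns with light friction (about 0.03 N m) and stays where it is left. At 0 the pointer points along -x of the controller box.
- dial_grip (a point): Centre of the top of the dial's bar grip, on its vertical axis, 66 mm above the desk; x runs along the bar to the pointer, z up. Bar 44 mm long (x), 12 mm wide (y), 21 mm high above a round skirt 47 mm across: pinch its 12 mm width from above, tips above the skirt. The dial is amid the top of a grey controller box, 104 x 100 mm, 34 mm high, fixed.
- pointer (a point): Tip of the dial's white pointer nose, 30 mm from the dial's axis, on the dial's x axis, low on the skirt; it turns with the dial.
- set_mark (a point): Inner end of the white set mark (raised 7.5 x 5 mm block on the dark bezel disc, 77 mm across, round the dial), 30 mm from the dial's axis: the wanted setting. Fixed, at another angle on each start, 0.5 to 1.5 rad clockwise from the pointer's start. The dial is set when the pointer tip meets it.
- rack: Low black block, 196 mm long (its x), 50 mm wide (its y), 28 mm high, fixed to the desk; origin at the centre of its underside. On its centre line three slots, at x = -66, 0 and +66 mm, each 43 x 11 mm, floor 10 mm above the desk, one tag standing upright in each.
- round_tag: The tag to show: bare aluminium plate, 8 mm thick (its x), 40 mm wide (y), 90 mm high (z), half-round top of 20 mm radius, about 80 g. Origin at the centre of its lower edge. Laser mark on its +x face. Stands in one of the three slots (which one varies), 10 mm above the desk, wide faces along the rack's length, marked face to the rack's +y side (left from the robot).
- mark (a point): Centre of the 20 mm square dark laser mark on the round tag's +x face, 38 mm above the tag's origin, 4 mm off its mid-plane. Axes as the tag's: x straight out of the marked face, z to the round end. Keep the fingers above it: hold the tag with the TCP at least 60 mm above its lower edge.
- square_tag: A second tag of the same thickness, width, height and material, with a plain square top; origin at the centre of its lower edge. Stays in the rack.
- stem_tag: A third tag of the same thickness, width and height, whose top 28 mm narrow to a stem 18 mm wide; origin at the centre of its lower edge. Stays in the rack.
- lens (a point): Centre of the front glass of the inspection camera: grey camera with a black ring lamp 68 mm across round the lens, on a post with a 120 x 100 mm foot at the back of the desk; lens about 0.27 m above the desk. x points back into the camera (against its line of sight), z is up in its picture. The line of sight slopes 20 degrees (0.349 rad) down.
- focus (a point): Point in the air 120 mm in front of the lens on its axis, about 0.22 m above the desk, where the mark's centre must be held. Axes as the lens: shown properly, the tag's x and z axes are parallel to this point's x and z and point the same way, so the tag's top leans 20 degrees away from the camera.
- torch_1: Black torch, 25 mm across and 93 mm high, standing loose on its end, a bystander; origin at the centre of its underside.
- dropper_bottle: Small brown dropper bottle, 33 mm across and 102 mm high, standing loose, a bystander; origin at the centre of its underside.
There are look-alikes about, which are no part of the job. What is shaped like the round_tag but green or purple is not meant.

How it is judged (in metres and radians):
On the way, in this order (a step that is already met when the one before it is completed fails the run):
1. the dial's pointer is lined up with the set mark (horizontal distance between pointer and set_mark below 0.005 m), for 0.3 s.
2. the round-topped tag is out of the rack, held in the fingers, with the dial still set (height (world z) of round_tag above 0.05 m and contact force between the fingers and round_tag above 1 N and horizontal distance between pointer and set_mark below 0.005 m), for 0.2 s.
At the end, for the whole second after the job is handed in: Tag held still by its upper part, clear of the rack: mark within 15 mm of the point 120 mm in front of the lens, marked face to the lens and square within 0.15 rad, round end up within 0.15 rad; pointer within 5 mm of the set mark; other tags standing in the rack (distance between mark and focus below 0.015 m and angle between the x axis of mark and the x axis of focus, either way round below 0.15 rad and angle between the z axis of mark and the z axis of focus, either way round below 0.15 rad and angle between round_tag's own z axis and vertical below 0.7 rad and x of round_tag in the frame of mark below 0 m and x of lens in the frame of mark above 0.09 m and z of the grasp point in the frame of round_tag above 0.058 m and linear speed of round_tag below 0.02 m/s and contact force between the fingers and round_tag above 1 N and contact force between round_tag and rack below 0.1 N and horizontal distance between pointer and set_mark below 0.005 m and height (world z) of each of square_tag, stem_tag below 0.02 m and angle between each of square_tag, stem_tag's own z axis and vertical below 0.3 rad); the arm keeps its last pose, push and grip.
It fails at once if the torch or the dropper bottle is knocked over (angle between any of torch_1, dropper_bottle's own z axis and vertical above 0.6 rad).
It fails at once if another tag is taken out of the rack (height (world z) of any of square_tag, stem_tag above 0.035 m).
It also fails if it takes over 43 s, if anything falls off the work surface, if the arm or the gripper's body presses on something with over 40 N, if the wrist force passes 120 N, or if a joint passes its speed limit or range.

## Working session

There is one attempt and no reset: what is moved stays moved. The work goes in short steps, Python scripts to look and compute and a tool call to move; the robot and the scene stay as the last step left them, time stands still between calls to the robot, and variables do not carry over. Pictures are saved under pics/ and viewed, and the job is handed in when it is done.

Besides the shell and the picture viewer there is one more tool, called after ">>>" in YAML: its name, and indented under it one key for each argument. jog_arm: Moves the arm, as the interface text tells. Its arguments: {"type":"object","properties":{"commands":{"type":"array"},"gripper":{"type":"number"}},"required":["commands"]}

```bash
ls; mkdir -p pics; python3 - <<'E'
from plant import ctrl
import cv2
for n in ["scene","top"]:
    s=ctrl.snapshot(n)
    cv2.imwrite(f"pics/{n}0.png",s["image"][:,:,::-1])
    print(n,s["mtx"],s["k1"],s["position"],s["orientation"])
    for q in ["dial","pointer","set_mark","rack","round_tag","square_tag","stem_tag","mark","lens","torch_1","dropper_bottle"]:
        try:
            print(q,[( [round(v*w,1) for v,w in zip(d["position"],(560,420))],round(d["confidence"],2)) for d in ctrl.search_frame(n,q)])
        except Exception as e: print(q,e)
print(ctrl.get_obs())
E
```

```text
pics
scene [[482.73801101   0.         284.81817232]
 [  0.         482.73801101 202.1803219 ]
 [  0.           0.           1.        ]] -0.05392685487390985 [0.13309138 0.26455342 0.89102364] [  44.28526771   -0.85758399 -140.35132633]
dial [([352.4, 244.5], 0.54)]
pointer [([353.8, 249.9], 0.58), ([251.8, 274.2], 0.41)]
set_mark [([350.0, 263.5], 0.74)]
rack [([278.4, 299.1], 0.61)]
round_tag [([296.2, 252.7], 0.74), ([305.9, 296.4], 0.72), ([227.4, 313.1], 0.72)]
square_tag [([278.2, 280.2], 0.72), ([355.2, 247.2], 0.72), ([159.7, 156.7], 0.39)]
stem_tag [([250.2, 274.0], 0.9), ([303.5, 292.2], 0.5)]
mark [([227.8, 310.8], 0.93), ([304.2, 296.1], 0.91), ([292.3, 252.8], 0.68), ([287.5, 223.9], 0.21)]
lens [([157.5, 157.1], 0.62)]
torch_1 [([325.4, 195.2], 0.81), ([158.3, 156.0], 0.58)]
dropper_bottle [([290.5, 221.8], 0.69)]
top [[515.56625224   0.         273.06993608]
 [  0.         515.56625224 209.72730579]
 [  0.           0.           1.        ]] 0.04177486201893604 [ 0.43678201 -0.27081183  1.31328595] [  6.38766874   0.40591226 -91.64225241]
dial [([319.9, 263.8], 0.69)]
[... 412 characters left out ...]
.62)]
dropper_bottle [([303.2, 199.6], 0.65)]
{'clock': 1.2, 'joint_pos': array([-6.03811997e+01,  2.05432154e+01,  6.80825405e-01, -5.90207552e-04,
       -7.01357507e+01, -1.65081125e+01]), 'qvel': array([ 0.06415946, -0.05963686, -0.11014123,  0.03725466,  0.00660622,
        0.03274086]), 'tau': array([-5.04423369e-04, -5.82395446e+01,  2.93299377e+01,  7.00214893e+00,
        1.25922519e-02, -7.60560511e-05]), 'tool_pos': array([ 0.15310002, -0.65737262,  0.24538628]), 'orientation': array([-1.79998375e+02,  1.06054730e-03, -1.66889513e+02]), 'force': array([-0.21487808, -0.33105094, -0.22925415]), 'moment': array([ 0.11194861,  0.02438462, -0.01910813]), 'opening': 0.08741724284995708}
```

```bash
python3 - <<'E'
import cv2
for n,(x0,y0,x1,y1) in {"scene":(120,120,400,330),"top":(150,70,390,300)}.items():
    im=cv2.imread(f"pics/{n}0.png"); c=im[y0:y1,x0:x1]
    k=min(800/(x1-x0),600/(y1-y0)); cv2.imwrite(f"pics/{n}0z.png",cv2.resize(c,None,fx=k,fy=k,interpolation=cv2.INTER_CUBIC)); print(n,k)
E
```

```text
scene 2.857142857142857
top 2.608695652173913
```

View pics/scene0.png

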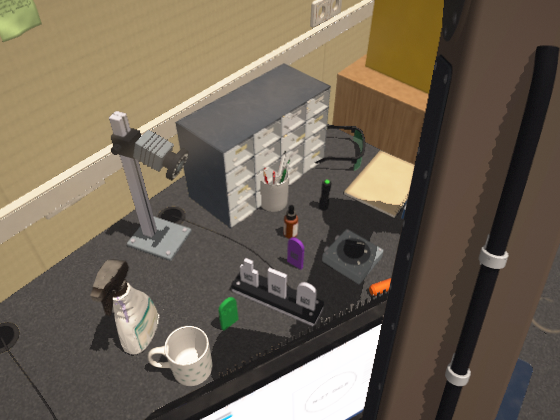

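View pics/scene0z.png

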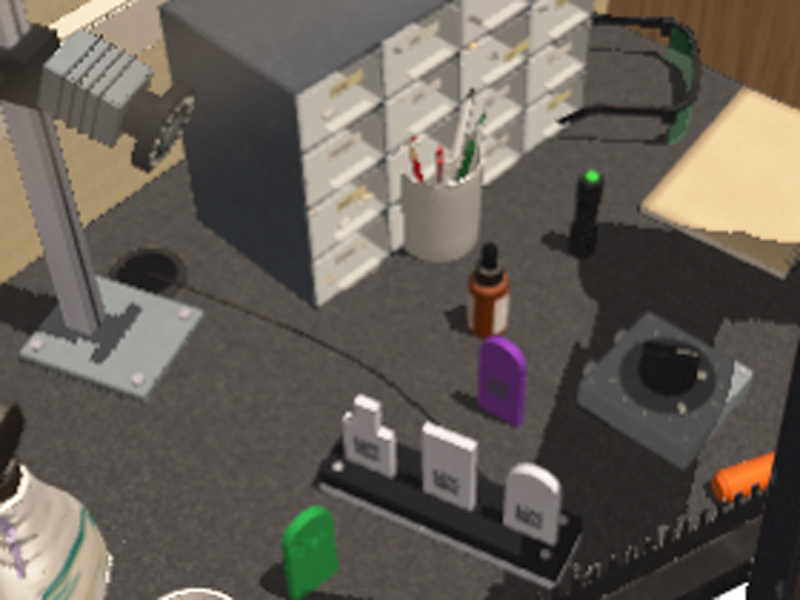

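View pics/top0.png

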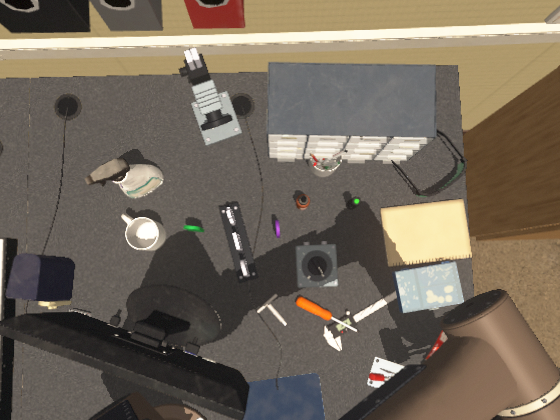

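View pics/top0z.png

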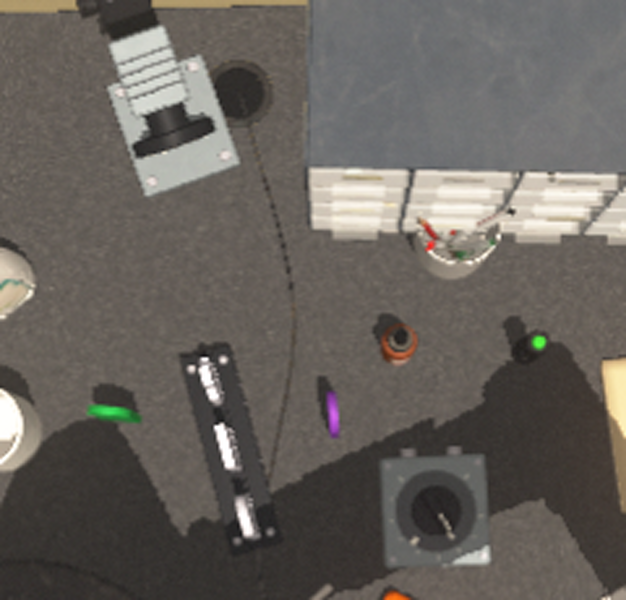

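```bash
cat > h.py <<'E'
import numpy as np, cv2
from scipy.spatial.transform import Rotation as R
CAM={"scene":(np.array([[482.73801101,0,284.81817232],[0,482.73801101,202.1803219],[0,0,1]]),-0.05392685487390985,np.array([0.13309138,0.26455342,0.89102364]),[44.28526771,-0.85758399,-140.35132633]),
"top":(np.array([[515.56625224,0,273.06993608],[0,515.56625224,209.72730579],[0,0,1]]),0.04177486201893604,np.array([0.43678201,-0.27081183,1.31328595]),[6.38766874,0.40591226,-91.64225241])}
def ray(n,uv):
    K,k1,p,o=CAM[n]
    s=cv2.undistortPoints(np.array(uv,float).reshape(1,1,2),K,np.array([k1,0,0,0.]))[0,0]
    d=R.from_euler("xyz",o,degrees=True).apply([s[0],-s[1],-1]); return p,d
def plane(n,uv,z):
    p,d=ray(n,uv); return p+d*(z-p[2])/d[2]
def proj(n,P):
    K,k1,p,o=CAM[n]
    c=R.from_euler("xyz",o,degrees=True).inv().apply(np.atleast_2d(P)-p)
    c=c*[1,-1,-1]; s=c[:,:2]/c[:,2:]; r2=(s**2).sum(1,keepdims=True); s=s*(1+k1*r2)
    return s*[K[0,0],K[1,1]]+[K[0,2],K[1,2]]
def tri(u1,u2):
    p,d=ray("scene",u1);q,e=ray("top",u2)
    A=np.c_[d,-e]; t=np.linalg.lstsq(A,q-p,rcond=None)[0]
    a=p+d*t[0];b=q+e*t[1]; return (a+b)/2,np.linalg.norm(a-b)
def zoom(src,dst,x0,y0,x1,y1):
    im=cv2.imread(src)[y0:y1,x0:x1]; k=min(800/(x1-x0),600/(y1-y0))
    im=cv2.resize(im,None,fx=k,fy=k,interpolation=cv2.INTER_CUBIC)
    im=cv2.convertScaleAbs(im,alpha=1.5,beta=20)
    for i in range(x0,x1,10): cv2.putText(im,str(i),(int((i-x0)*k),10),0,.35,(0,255,255)); cv2.line(im,(int((i-x0)*k),12),(int((i-x0)*k),18),(0,255,255))
    for i in range(y0,y1,10): cv2.putText(im,str(i),(0,int((i-y0)*k)+4),0,.35,(0,255,255)); cv2.line(im,(26,int((i-y0)*k)),(32,int((i-y0)*k)),(0,255,255))
    cv2.imwrite(dst,im)
E
python3 - <<'E'
from h import *
zoom("pics/top0.png","pics/t_dial.png",285,230,350,280)
zoom("pics/scene0.png","pics/s_dial.png",315,220,395,285)
zoom("pics/top0.png","pics/t_rack.png",205,195,285,285)
zoom("pics/scene0.png","pics/s_rack.png",220,250,340,330)
zoom("pics/top0.png","pics/t_lens.png",170,40,260,150)
zoom("pics/scene0.png","pics/s_lens.png",100,100,220,260)
E
```

```text
(no output)
```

View pics/t_dial.png

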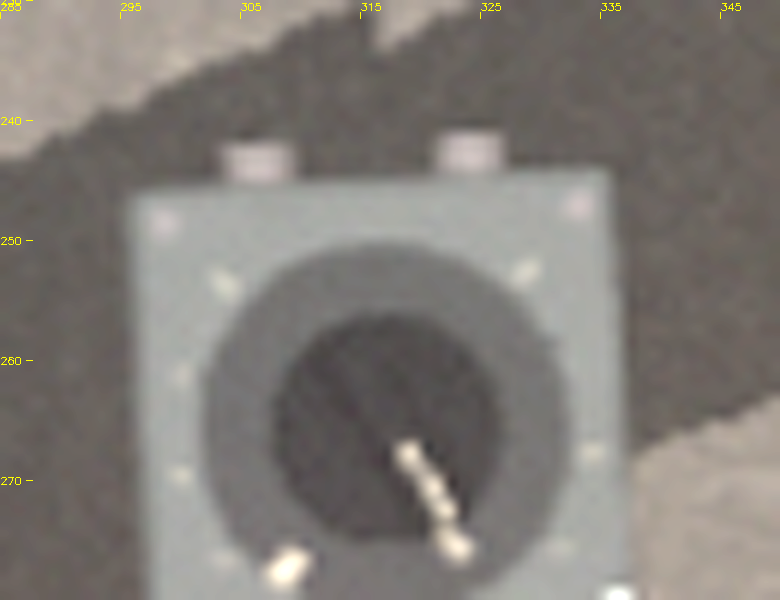

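View pics/s_dial.png

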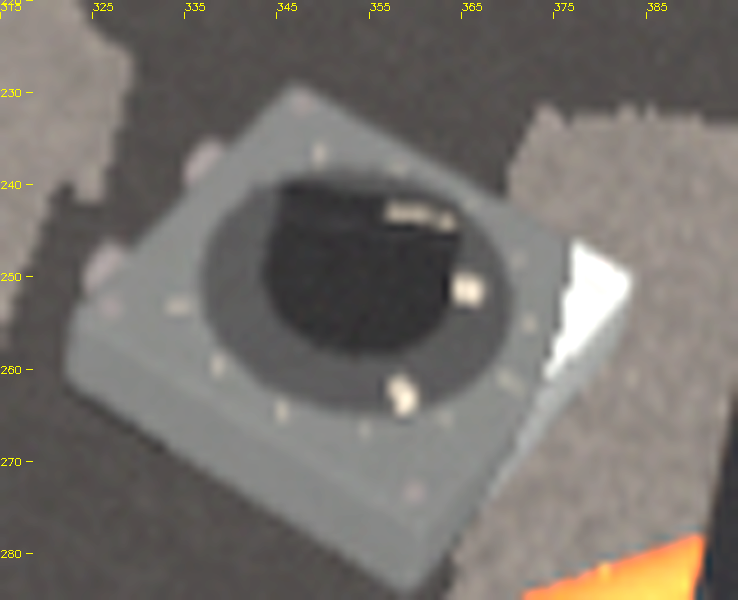

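View pics/t_rack.png

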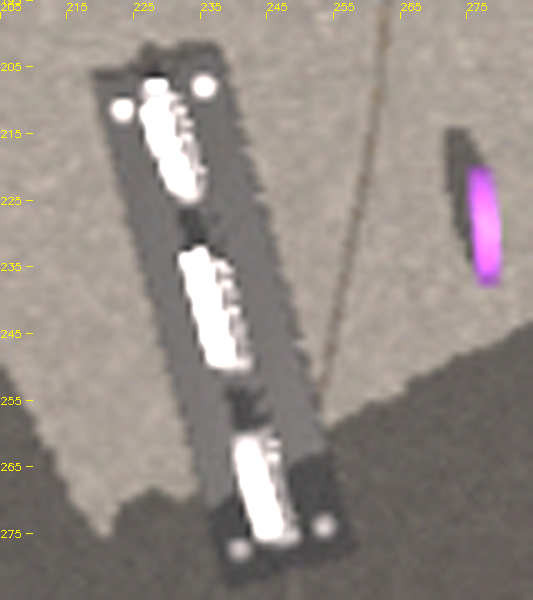

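View pics/s_rack.png

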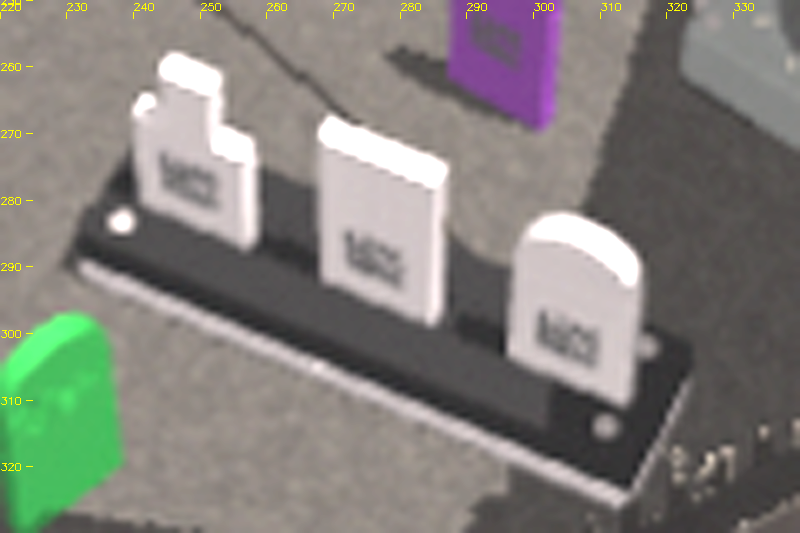

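View pics/t_lens.png

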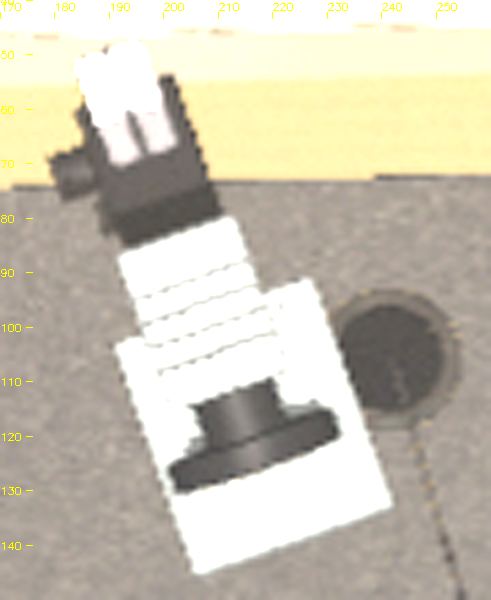

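View pics/s_lens.png

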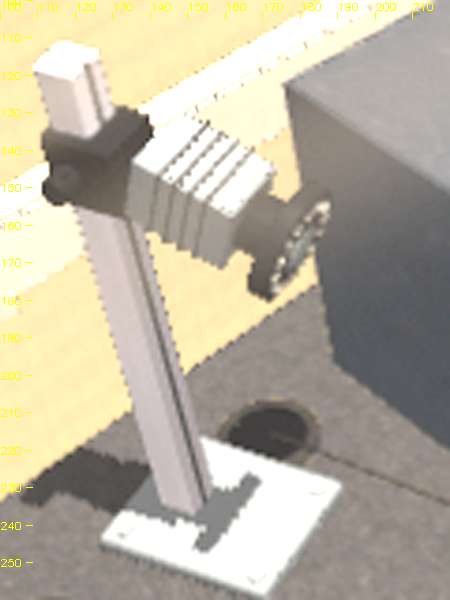

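```bash
python3 - <<'E'
from h import *
np.set_printoptions(precision=4,suppress=True)
print("box corners", *[plane("top",u,.034) for u in [(296,246),(335.5,244)]])
print("scene corners",*[plane("scene",u,.034) for u in [(346.5,229.5),(382.5,250),(358.5,281.5),(323,258)]])
print("bezel L,R,T",*[plane("top",u,.037) for u in [(301.8,266),(332.4,266),(317,250.2)]])
print("bezel scene",*[plane("scene",u,.037) for u in [(336.5,250),(370,254),(353,264.5)]])
for z in(.045,):print("skirt",*[plane("top",u,z) for u in [(308,265.5),(326.5,265.5),(317.2,256),(317.2,275)]])
print("ptr",plane("top",(323,275.5),.042),plane("scene",(365.3,251.5),.042),"bar",plane("top",(319,267.5),.066),plane("top",(322,272.5),.066))
print("bar s",plane("scene",(358,243),.066),plane("scene",(363.5,244.5),.066))
print("mark",plane("top",(309,277),.039),plane("scene",(358.3,262.7),.039))
print("rack screws top",*[plane("top",u,.028) for u in [(222.3,211.3),(235,208),(240.4,277),(253,273.7)]])
print("rack screws sc",*[plane("scene",u,.028) for u in [(237.5,283),(310.5,314),(317,302)]])
print("rack corners top",*[plane("top",u,.028) for u in [(218.7,206.5),(237.5,202),(238,282.5),(257,277)]])
print("rack corner sc",*[plane("scene",u,.028) for u in [(231,289),(313,324),(324,302.5)]])
# tag tops 
print("tagtop mid",plane("top",(242.5,267),.1), "square", plane("top",(233,241),.1),"stem",plane("top",(228.5,208.5),.1))
print("sq corners sc",plane("scene",(268,269),.1),plane("scene",(285.5,276),.1))
print("lens tri",*tri((178.5,162.5),(217,126)))
E
```

```text
box corners [ 0.4882 -0.32    0.034 ] [ 0.4904 -0.4178  0.034 ]
scene corners [ 0.4885 -0.4125  0.034 ] [ 0.3905 -0.4146  0.034 ] [ 0.3843 -0.3068  0.034 ] [ 0.4806 -0.3086  0.034 ]
bezel L,R,T [ 0.4386 -0.3325  0.037 ] [ 0.4365 -0.4076  0.037 ] [ 0.4763 -0.3713  0.037 ]
bezel scene [ 0.4696 -0.3446  0.037 ] [ 0.4051 -0.3841  0.037 ] [ 0.418  -0.3349  0.037 ]
skirt [ 0.4394 -0.3473  0.045 ] [ 0.4381 -0.3924  0.045 ] [ 0.4619 -0.3706  0.045 ] [ 0.4158 -0.3688  0.045 ]
ptr [ 0.4142 -0.3831  0.042 ] [ 0.4155 -0.3795  0.042 ] bar [ 0.4339 -0.3722  0.066 ] [ 0.4218 -0.3789  0.066 ]
bar s [ 0.4331 -0.371   0.066 ] [ 0.4214 -0.3753  0.066 ]
mark [ 0.4114 -0.349   0.039 ] [ 0.4111 -0.3452  0.039 ]
rack screws top [ 0.5807 -0.1384  0.028 ] [ 0.5881 -0.1704  0.028 ] [ 0.416  -0.1803  0.028 ] [ 0.4232 -0.2117  0.028 ]
rack screws sc [ 0.5829 -0.1393  0.028 ] [ 0.4166 -0.1801  0.028 ] [ 0.4237 -0.2116  0.028 ]
rack corners top [ 0.593  -0.1296  0.028 ] [ 0.603 -0.177  0.028] [ 0.4028 -0.1741  0.028 ] [ 0.4148 -0.2213  0.028 ]
rack corner sc [ 0.5829 -0.1192  0.028 ] [ 0.3987 -0.1651  0.028 ] [ 0.4118 -0.22    0.028 ]
tagtop mid [ 0.4402 -0.1908  0.1   ] square [ 0.5016 -0.1698  0.1   ] stem [ 0.5788 -0.1606  0.1   ]
sq corners sc [ 0.522  -0.1701  0.1   ] [ 0.4841 -0.1797  0.1   ]
lens tri [ 0.7324 -0.1545  0.2745] 0.004954097105596017
```

```bash
python3 - <<'E'
from h import *
np.set_printoptions(precision=4,suppress=True)
def pl(n,a,b):
    p,d=ray(n,a);_,e=ray(n,b);m=np.cross(d,e);m/=np.linalg.norm(m);return m,m@p
zoom("pics/scene0.png","pics/s_mon.png",100,290,420,420);zoom("pics/top0.png","pics/t_mon.png",0,280,300,420)
# lens & camera heading
print("foot",*[plane("top",u,.008) for u in [(192,103.5),(205.5,145),(228,91.5),(241.5,132.5)]])
print("foot sc",*[plane("scene",u,.008) for u in [(127,245),(171,258),(191,229),(157,216)]])
# ring lamp ends in top, at lens height
a=plane("top",(201,128),.2745);b=plane("top",(231.5,119),.2745);print("ring",a,b,np.linalg.norm(a-b))
for n,u in [("torch",(355,203)),("bottle",(303,203)),("purple",(278,236))]: print(n,plane("top",u,.0))
E
```

```text
foot [ 0.8675 -0.0628  0.008 ] [ 0.7564 -0.0961  0.008 ] [ 0.8969 -0.1571  0.008 ] [ 0.7867 -0.1898  0.008 ]
foot sc [ 0.865  -0.0579  0.008 ] [ 0.757  -0.0998  0.008 ] [ 0.7874 -0.1899  0.008 ] [ 0.8833 -0.1642  0.008 ]
ring [ 0.7271 -0.1231  0.2745] [ 0.7443 -0.1863  0.2745] 0.06554925542427815
torch [ 0.5952 -0.476   0.    ]
bottle [ 0.5991 -0.343   0.    ]
purple [ 0.5163 -0.2764  0.    ]
```

View pics/s_mon.png

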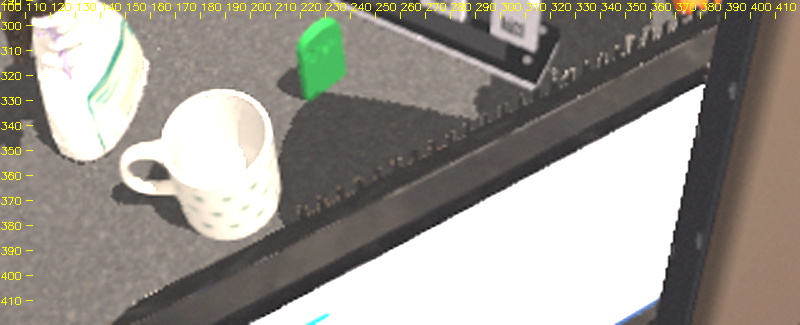

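View pics/t_mon.png

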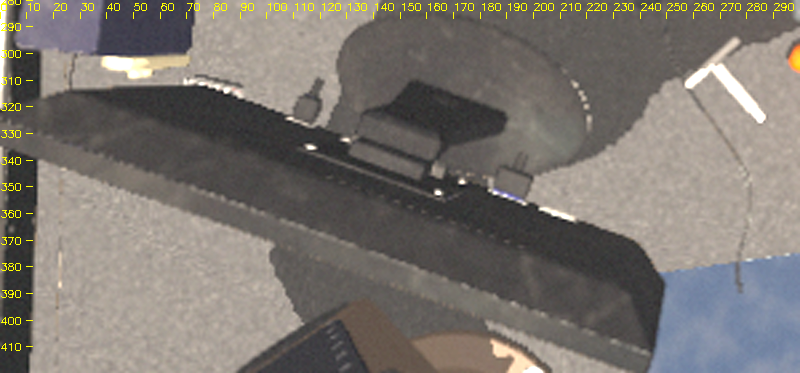

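```bash
python3 - <<'E'
from h import *
np.set_printoptions(precision=4,suppress=True)
def pl(n,a,b):
    p,d=ray(n,a);_,e=ray(n,b);m=np.cross(d,e);m/=np.linalg.norm(m);return m,m@p
for sc in [((154,410),(394,290)),((204,417),(384,308)),((204,417),(380,323))]:
  m1,c1=pl("scene",*sc)
  for tp in [((13,336),(242,419)),((10,330),(240,412)),((80,312),(247,385))]:
    q=[]
    for u in tp:
        p,d=ray("top",u); t=(c1-m1@p)/(m1@d); q.append(p+d*t)
    print(*q)
c=np.array([.7324,-.1545,.2745]);
def ax(h,t=20):
    h,t=np.radians([h,t]); x=np.array([np.cos(h)*np.cos(t),np.sin(h)*np.cos(t),np.sin(t)]); y=np.array([-np.sin(h),np.cos(h),0]); return x,y,np.cross(x,y)
x,y,z=ax(16.7)
a=np.linspace(0,2*np.pi,80)
circ=c+34e-3*(np.cos(a)[:,None]*y+np.sin(a)[:,None]*z)
for n,b in [("scene",(150,135,200,190)),("top",(190,100,240,145))]:
    k=10; im=cv2.imread(f"pics/{n}0.png")[b[1]:b[3],b[0]:b[2]]; im=cv2.resize(im,None,fx=k,fy=k,interpolation=cv2.INTER_CUBIC); im=cv2.convertScaleAbs(im,alpha=1.8,beta=20)
    for off,col in((0,(0,0,255)),):
        P=((proj(n,circ)+.5-[b[0],b[1]])*k).astype(int); cv2.polylines(im,[P],True,col,1)
    cv2.imwrite(f"pics/ring_{n}.png",im)
E
python3 -c "
import cv2,numpy as np
a=cv2.imread('pics/ring_scene.png');b=cv2.imread('pics/ring_top.png')
h=max(a.shape[0],b.shape[0]);f=lambda i:cv2.copyMakeBorder(i,0,h-i.shape[0],0,0,0)
c=np.hstack([f(a),f(b)]);cv2.imwrite('pics/ring.png',cv2.resize(c,None,fx=.8,fy=.8))"
```

```text
[0.3349 0.1818 0.4084] [ 0.1856 -0.2048  0.4055]
[0.344  0.1924 0.3981] [ 0.1935 -0.2007  0.3925]
[0.3629 0.1124 0.295 ] [ 0.2228 -0.2094  0.325 ]
[0.3295 0.2058 0.3605] [ 0.1842 -0.2045  0.4005]
[0.3389 0.2182 0.3471] [ 0.1916 -0.2001  0.3855]
[0.3584 0.1352 0.2342] [ 0.2196 -0.2085  0.31  ]
[0.3299 0.204  0.3641] [ 0.1747 -0.202   0.3661]
[0.3394 0.2157 0.3521] [ 0.1825 -0.1975  0.3513]
[0.3584 0.1355 0.2334] [ 0.2117 -0.2062  0.2735]
```

View pics/ring.png

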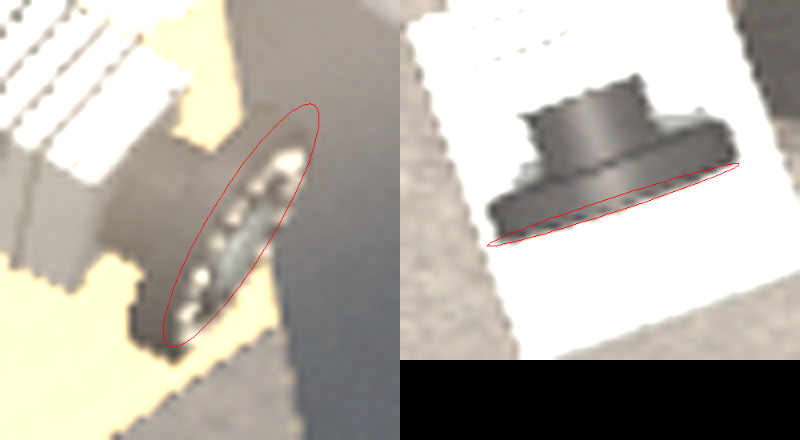

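>>> jog_arm:
  commands:
    - {"x":-3.12,"y":1.96,"z":0.5}
    - {"x":-3.12,"y":1.96,"z":0.5}
    - {"x":-3.12,"y":1.96,"z":0.5}
    - {"x":-3.12,"y":1.96,"z":0.5}
    - {"x":-3.12,"y":1.96,"z":0.5}
    - {"x":-3.12,"y":1.96,"z":0.5}
    - {"x":-3.12,"y":1.96,"z":0.5}
    - {"x":-3.12,"y":1.96,"z":0.5}
    - {"x":-3.12,"y":1.96,"z":0.5}
    - {"x":-3.12,"y":1.96,"z":0.5}
    - {"x":-3.12,"y":1.96,"z":0.5}
    - {"roll":-0.143}
  gripper: 4.5

```text
validation failed for argument at $.co...
```

>>> jog_arm:
  commands:
    - {"x":-3.12,"y":1.96,"z":0.5,"roll":0}
    - {"x":-3.12,"y":1.96,"z":0.5,"roll":0}
    - {"x":-3.12,"y":1.96,"z":0.5,"roll":0}
    - {"x":-3.12,"y":1.96,"z":0.5,"roll":0}
    - {"x":-3.12,"y":1.96,"z":0.5,"roll":0}
    - {"x":-3.12,"y":1.96,"z":0.5,"roll":0}
    - {"x":-3.12,"y":1.96,"z":0.5,"roll":0}
    - {"x":-3.12,"y":1.96,"z":0.5,"roll":0}
    - {"x":-3.12,"y":1.96,"z":0.5,"roll":0}
    - {"x":-3.12,"y":1.96,"z":0.5,"roll":0}
    - {"x":-3.12,"y":1.96,"z":0.5,"roll":0}
    - {"x":0,"y":0,"z":0,"roll":-0.143}
  gripper: 4.5

```text
clock: 2.4
tool_pos: [0.4408, -0.367, 0.1898]
orientation: [180.0, 0.0, -158.6]
force: [-0.1, 0.2, 0.6]
opening: 0.0448
```

>>> jog_arm:
  commands:
    - {"x":0,"y":0,"z":2,"roll":-0.143}
    - {"x":0.35,"y":-0.05,"z":3,"roll":0}
    - {"x":0,"y":0,"z":2,"roll":0}

```text
clock: 2.7
tool_pos: [0.4351, -0.3713, 0.119]
orientation: [180.0, -0.0, -150.5]
force: [-0.7, -0.7, 0.1]
opening: 0.0451
```

```bash
cat > snap.py <<'E'
import sys
from plant import ctrl
from h import *
t=sys.argv[1]; o=ctrl.get_obs(); print(o["tool_pos"].round(4),o["orientation"].round(2),o["joint_pos"].round(1),o["clock"],o["force"].round(2),o["opening"])
for n in sys.argv[2:]:
    s=ctrl.snapshot(n); cv2.imwrite(f"pics/{n}{t}.png",s["image"][:,:,::-1])
E
python3 snap.py 1 scene top; python3 -c "
from h import *
zoom('pics/top1.png','pics/t1.png',280,220,360,290)
zoom('pics/scene1.png','pics/s1.png',300,190,400,290)"
```

```text
[ 0.4351 -0.3713  0.119 ] [ 1.7996e+02 -1.0000e-02 -1.5048e+02] [-20.9  17.5 -21.9  -0.  -50.6 -39.6] 2.7 [-0.66 -0.68  0.06] 0.045095835359681695
```

View pics/scene1.png

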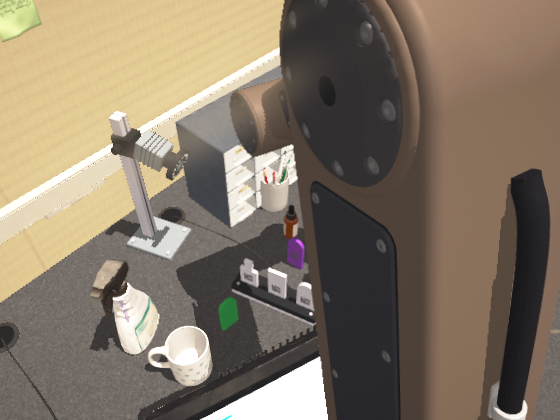

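View pics/t1.png

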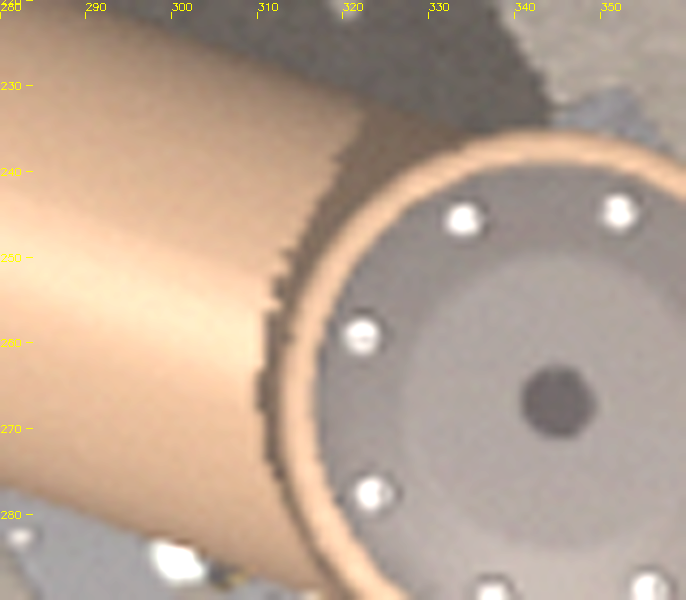

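View pics/top1.png

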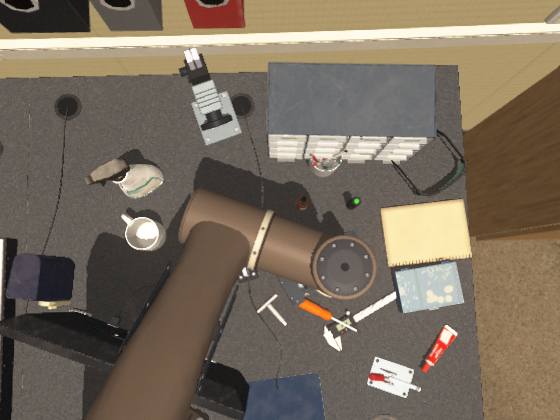

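>>> jog_arm:
  commands:
    - {"x":-0.35,"y":0.05,"z":1.5,"roll":0}
    - {"x":0,"y":0,"z":1.5,"roll":0}
    - {"x":0,"y":0,"z":1.25,"roll":0}
    - {"x":0,"y":0,"z":1.0,"roll":0}
    - {"x":0,"y":0,"z":0,"roll":0}

```text
clock: 3.3
tool_pos: [0.4379, -0.3694, 0.067]
orientation: [179.9, -0.1, -150.5]
force: [-0.1, -0.2, -0.3]
opening: 0.045
```

>>> jog_arm:
  commands:
    - {"x":0,"y":0,"z":0,"roll":0}
    - {"x":0,"y":0,"z":0,"roll":0}
    - {"x":0,"y":0,"z":0,"roll":0}
    - {"x":0,"y":0,"z":0,"roll":0}
  gripper: 0

```text
clock: 3.7
tool_pos: [0.4387, -0.3697, 0.0684]
orientation: [-180.0, 0.0, -150.5]
force: [0.2, -1.2, -0.1]
opening: 0.0184
```

>>> jog_arm:
  commands:
    - {"x":0,"y":0,"z":0,"roll":0}
    - {"x":0,"y":0,"z":0,"roll":0}

```text
clock: 3.9
tool_pos: [0.4388, -0.3698, 0.0682]
orientation: [-180.0, 0.0, -150.5]
force: [0.6, -1.1, 1.0]
opening: 0.0117
```

>>> jog_arm:
  commands:
    - {"x":0,"y":0,"z":0,"roll":0.147}
    - {"x":0,"y":0,"z":0,"roll":0.147}
    - {"x":0,"y":0,"z":0,"roll":0.147}
    - {"x":0,"y":0,"z":0,"roll":0.147}
    - {"x":0,"y":0,"z":0,"roll":0.147}
    - {"x":0,"y":0,"z":0,"roll":0.147}
    - {"x":0,"y":0,"z":0,"roll":0.147}
    - {"x":0,"y":0,"z":0,"roll":0.147}
    - {"x":0,"y":0,"z":0,"roll":0}
    - {"x":0,"y":0,"z":0,"roll":0}

```text
clock: 4.9
tool_pos: [0.4388, -0.3692, 0.0682]
orientation: [180.0, 0.0, 142.4]
force: [1.0, 6.6, 5.5]
opening: 0.0119
```

>>> jog_arm:
  commands:
    - {"x":0,"y":0,"z":0,"roll":0}
    - {"x":0,"y":0,"z":0,"roll":0}
    - {"x":0,"y":0,"z":0,"roll":0}
    - {"x":0,"y":0,"z":0,"roll":0}
  gripper: 4.5

```text
clock: 5.3
tool_pos: [0.4382, -0.3697, 0.0676]
orientation: [-180.0, -0.0, 142.2]
force: [-0.6, 0.2, -0.1]
opening: 0.0384
```

>>> jog_arm:
  commands:
    - {"x":0,"y":0,"z":-4,"roll":0}
    - {"x":0,"y":0,"z":-4.5,"roll":0}
    - {"x":2.75,"y":3.5,"z":-1.5,"roll":0}
    - {"x":2.75,"y":3.5,"z":0,"roll":0}
    - {"x":2.75,"y":3.5,"z":0,"roll":0}
    - {"x":2.75,"y":3.5,"z":0,"roll":0}
    - {"x":0,"y":0,"z":0,"roll":-0.146}
    - {"x":0,"y":0,"z":0,"roll":-0.146}
    - {"x":0,"y":0,"z":0,"roll":-0.146}
    - {"x":0,"y":0,"z":0,"roll":-0.146}
    - {"x":0,"y":0,"z":0,"roll":-0.146}
    - {"x":0,"y":0,"z":0,"roll":-0.146}

```text
clock: 6.5
tool_pos: [0.4374, -0.1916, 0.1678]
orientation: [-180.0, -0.0, -167.3]
force: [0.0, -0.2, -0.2]
opening: 0.045
```

>>> jog_arm:
  commands:
    - {"x":0,"y":0,"z":0,"roll":-0.146}
    - {"x":0,"y":0,"z":0,"roll":-0.146}
    - {"x":0,"y":0,"z":0,"roll":-0.146}
    - {"x":0,"y":0,"z":0,"roll":-0.146}
    - {"x":0,"y":0,"z":0,"roll":-0.146}
    - {"x":0,"y":0,"z":0,"roll":-0.146}
    - {"x":0,"y":0,"z":0,"roll":-0.146}
    - {"x":0,"y":0,"z":0,"roll":-0.146}
    - {"x":0,"y":0,"z":0,"roll":-0.146}
    - {"x":0,"y":0,"z":0,"roll":-0.146}
    - {"x":0,"y":0,"z":0,"roll":-0.146}

```text
clock: 7.6
tool_pos: [0.4374, -0.1916, 0.1678]
orientation: [180.0, 0.0, -75.3]
force: [0.1, -0.3, -0.6]
opening: 0.0453
```

```bash
python3 snap.py 2 scene top; python3 -c "
from h import *
zoom('pics/top2.png','pics/t2.png',290,240,345,282)
zoom('pics/scene2.png','pics/s2.png',210,200,400,330)"
```

```text
[ 0.4374 -0.1916  0.1678] [179.99   0.   -75.3 ] [  0.    5.8 -29.9   0.  -54.3  14.7] 7.6 [ 0.13 -0.29 -0.64] 0.04529961161757118
```

View pics/t2.png

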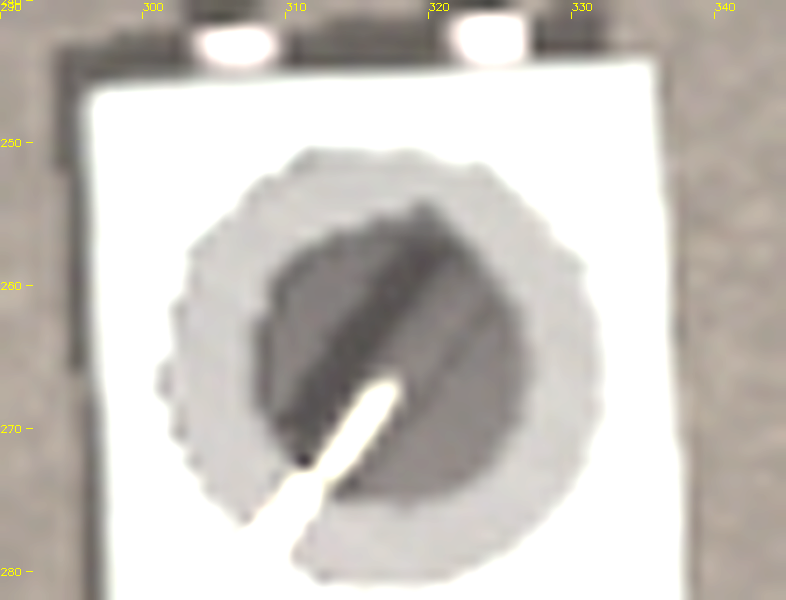

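View pics/s2.png

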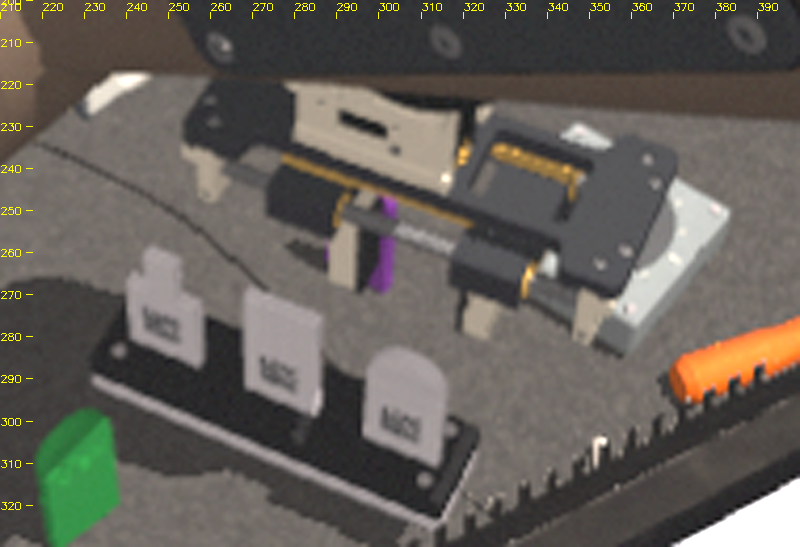

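View pics/top2.png

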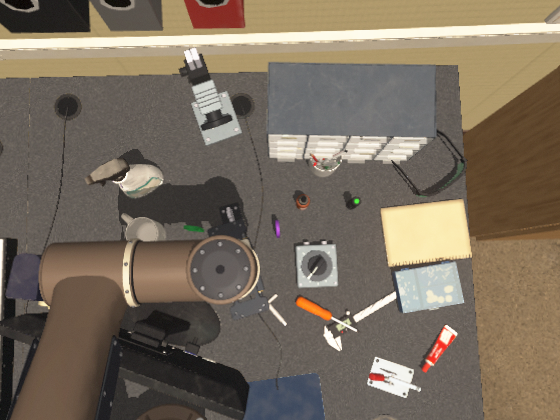

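>>> jog_arm:
  commands:
    - {"x":0,"y":0,"z":2.0,"roll":0.012}
    - {"x":0,"y":0,"z":1.8,"roll":0}
    - {"x":0,"y":0,"z":0,"roll":0}
  gripper: 4.9

```text
clock: 8.0
tool_pos: [0.4359, -0.1914, 0.1279]
orientation: [179.8, 0.1, -76.6]
force: [-0.2, 0.3, -1.1]
opening: 0.0489
```

```bash
python3 snap.py 3 scene; python3 -c "
from h import *
zoom('pics/scene3.png','pics/s3.png',220,230,350,325)"
```

```text
[ 0.4359 -0.1914  0.1279] [ 1.7978e+02  8.0000e-02 -7.6610e+01] [  0.    8.6 -32.8  -0.  -48.9  13.4] 8.0 [-0.18  0.31 -1.1 ] 0.04891711984337606
```

View pics/s3.png

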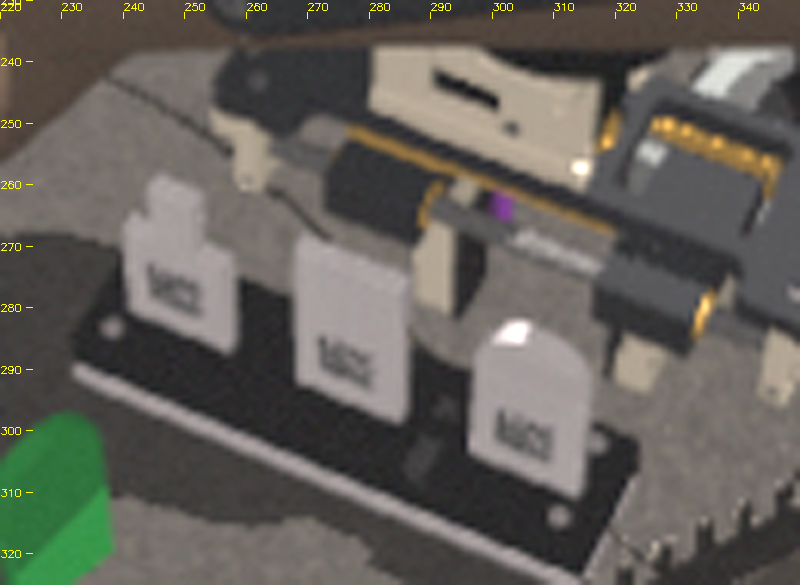

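```bash
python3 - <<'E'
from h import *
np.set_printoptions(precision=2,suppress=True)
d=np.array([.970,.242,0]);n=np.array([.242,-.97,0]);T=np.array([.436,-.1914,.1279-.019])
for s in(1,-1):
  for t in (.0245,.0325,.045):
    print(s,t,[proj("scene",T+s*t*d+w*n)[0] for w in(-.0095,.0095)])
C=np.array([.502,-.1752,0]);
print("sq near top corner",proj("scene",[C-.02*d-.004*n+[0,0,.1],C-.02*d+.004*n+[0,0,.1],C+.02*d-.004*n+[0,0,.1]]))
r=C-.066*d; print("round apex, bottom at rack top",proj("scene",[r-.004*n+[0,0,.1],r-.004*n-.02*d+[0,0,.028],r-.004*n+.02*d+[0,0,.028],r-.004*n+.02*d+[0,0,.08]]))
E
```

```text
1 0.0245 [array([294.95, 281.64]), array([298.98, 274.5 ])]
1 0.0325 [array([291.25, 280.14]), array([295.31, 273.04])]
1 0.045 [array([285.49, 277.82]), array([289.61, 270.77])]
-1 0.0245 [array([318.04, 290.94]), array([321.84, 283.58])]
-1 0.0325 [array([321.88, 292.48]), array([325.63, 285.08])]
-1 0.045 [array([327.9, 294.9]), array([331.6 , 287.45])]
sq near top corner [[285.32 277.75]
 [287.05 274.8 ]
 [267.4  270.51]]
round apex, bottom at rack top [[306.47 286.28]
 [313.68 309.83]
 [296.04 302.5 ]
 [296.87 288.31]]
```

>>> jog_arm:
  commands:
    - {"x":0,"y":-0.1,"z":1.3,"roll":0}
    - {"x":0,"y":0,"z":1.3,"roll":0}
    - {"x":0,"y":0,"z":1.3,"roll":0}

```text
clock: 8.35
tool_pos: [0.4395, -0.1914, 0.0917]
orientation: [-179.9, -0.0, -76.5]
force: [-0.4, -0.6, -0.3]
opening: 0.0492
```

>>> jog_arm:
  commands:
    - {"x":0,"y":0,"z":1.3,"roll":0}
    - {"x":0,"y":0,"z":0,"roll":0}

```text
clock: 8.55
tool_pos: [0.4382, -0.1913, 0.0775]
orientation: [179.9, 0.0, -76.5]
force: [0.0, -0.1, -0.2]
opening: 0.0489
```

```bash
python3 snap.py 4 scene; python3 -c "
from h import *
zoom('pics/scene4.png','pics/s4.png',220,230,350,325)"
```

```text
[ 0.4382 -0.1913  0.0775] [ 1.7991e+02  2.0000e-02 -7.6470e+01] [  0.1  12.8 -36.   -0.  -41.3  13.5] 8.55 [ 0.01 -0.11 -0.18] 0.04886082695597607
```

View pics/s4.png

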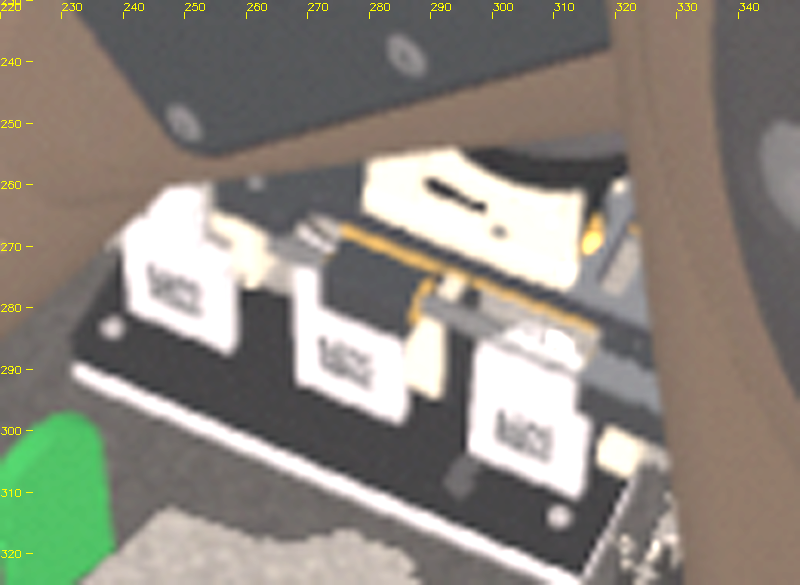

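>>> jog_arm:
  commands:
    - {"x":0,"y":0,"z":0,"roll":0}
    - {"x":0,"y":0,"z":0,"roll":0}
    - {"x":0,"y":0,"z":0,"roll":0}
    - {"x":0,"y":0,"z":0,"roll":0}
  gripper: 2

```text
clock: 9.0
tool_pos: [0.4393, -0.1914, 0.0788]
orientation: [-179.9, -0.0, -76.4]
force: [-0.5, 0.9, 6.1]
opening: 0.0395
```

>>> jog_arm:
  commands:
    - {"x":0,"y":0,"z":-0.45,"roll":0}
    - {"x":0,"y":0,"z":-0.45,"roll":0}
    - {"x":0,"y":0,"z":0,"roll":0}

```text
clock: 9.3
tool_pos: [0.4389, -0.1913, 0.0875]
orientation: [-179.9, -0.0, -76.4]
force: [-0.4, -0.4, -0.9]
opening: 0.0398
```

>>> jog_arm:
  commands:
    - {"x":0.4,"y":0,"z":0,"roll":0}
    - {"x":0.4,"y":0,"z":0,"roll":0}
    - {"x":0,"y":0,"z":0,"roll":0}

```text
clock: 9.6
tool_pos: [0.4403, -0.1991, 0.0868]
orientation: [180.0, 0.0, -76.4]
force: [-1.2, 4.0, 3.4]
opening: 0.0398
```

```bash
python3 snap.py 5 scene; python3 -c "
from h import *
zoom('pics/scene5.png','pics/s5.png',220,230,350,325)"
```

```text
[ 0.4403 -0.1991  0.0868] [ 1.7998e+02  3.0000e-02 -7.6390e+01] [ -1.   12.4 -34.8  -0.  -42.8  14.6] 9.6 [-1.15  4.05  3.42] 0.039790018013093995
```

View pics/s5.png

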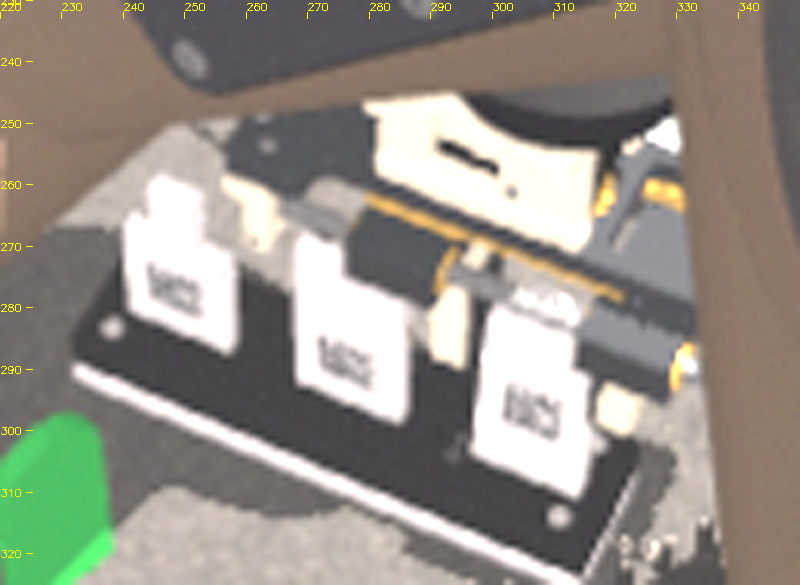

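>>> jog_arm:
  commands:
    - {"x":0.4,"y":0,"z":0,"roll":0}
    - {"x":0.4,"y":0,"z":0,"roll":0}
    - {"x":0.4,"y":0,"z":0,"roll":0}
    - {"x":0.35,"y":0,"z":0,"roll":0}
    - {"x":0,"y":0,"z":0,"roll":0}

```text
clock: 10.15
tool_pos: [0.4432, -0.2139, 0.086]
orientation: [179.9, 0.1, -76.4]
force: [-1.2, 5.1, -2.7]
opening: 0.0397
```

```bash
python3 snap.py 6 scene; python3 -c "
from h import *
zoom('pics/scene6.png','pics/s6.png',220,230,350,325)"
```

```text
[ 0.4432 -0.2139  0.086 ] [ 1.799e+02  8.000e-02 -7.641e+01] [ -2.9  13.3 -33.7  -0.1 -43.1  16.5] 10.15 [-1.21  5.08 -2.73] 0.03971658181492244
```

View pics/s6.png

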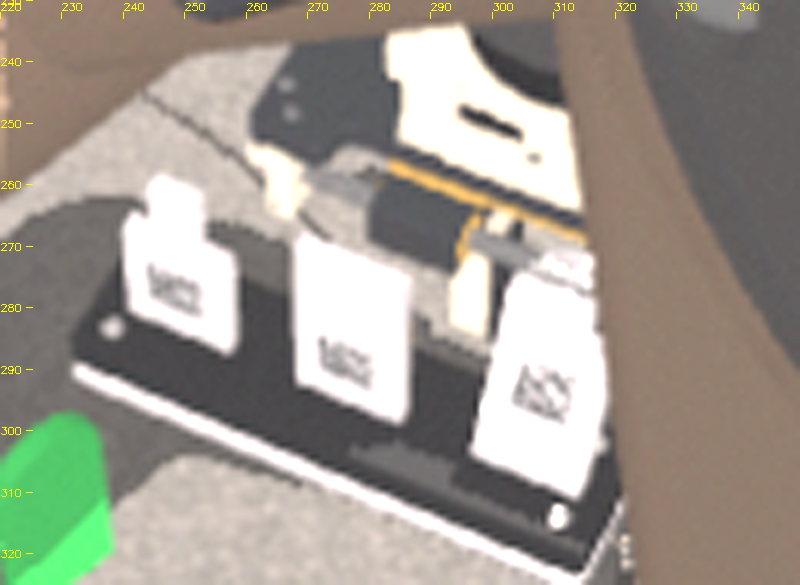

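>>> jog_arm:
  commands:
    - {"x":0.1,"y":0,"z":0,"roll":0}
    - {"x":0,"y":0,"z":-1,"roll":0}
    - {"x":0,"y":0,"z":-2,"roll":0}
    - {"x":0,"y":0,"z":-4,"roll":0}
    - {"x":0,"y":0,"z":-4,"roll":0}
    - {"x":0,"y":0,"z":-4,"roll":0}
    - {"x":0,"y":0,"z":-3,"roll":0}
    - {"x":0,"y":0,"z":0,"roll":0}

```text
clock: 11.0
tool_pos: [0.4465, -0.2162, 0.2723]
orientation: [-179.5, -0.3, -76.3]
force: [-0.4, -0.0, -0.9]
opening: 0.0401
```

```bash
python3 snap.py 7 scene top; python3 -c "
from h import *
zoom('pics/scene7.png','pics/s7.png',220,150,400,290)"
```

```text
[ 0.4465 -0.2162  0.2723] [-179.55   -0.27  -76.33] [ -3.    2.1 -19.3   0.1 -68.1  16.6] 11.0 [-0.38 -0.03 -0.88] 0.04008697668831473
```

View pics/scene7.png

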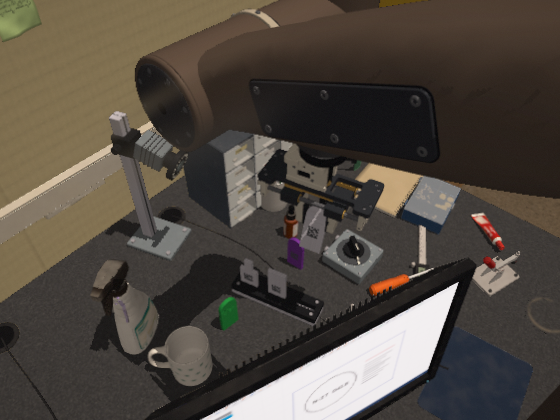

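View pics/s7.png

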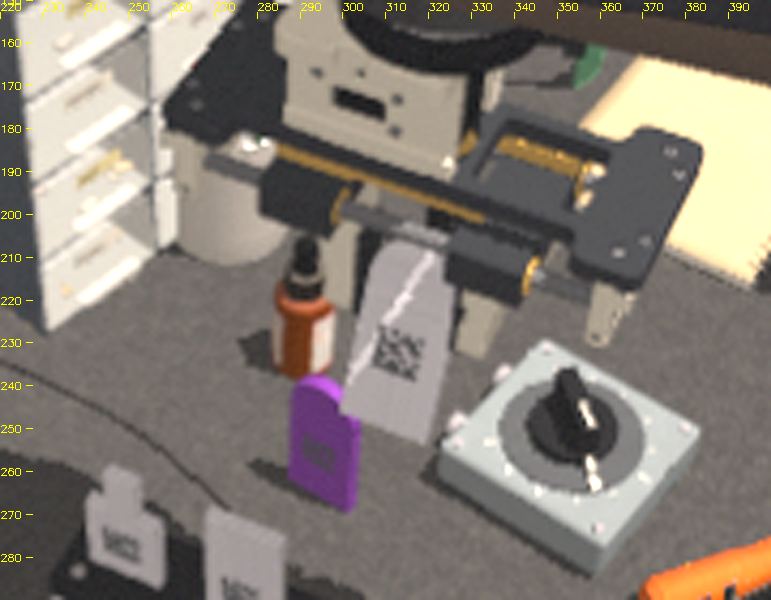

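View pics/top7.png

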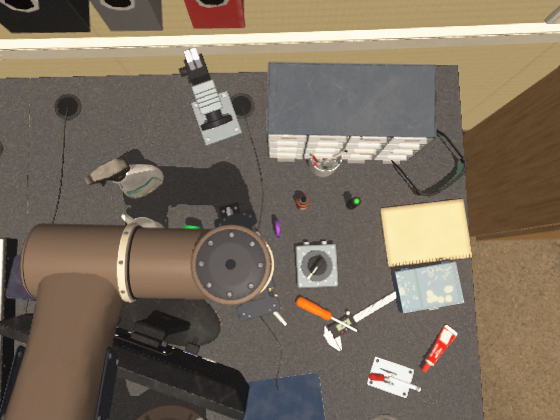

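```bash
cat > fit.py <<'E'
from h import *
from scipy.optimize import least_squares
def frame(h,t):
    h,t=np.radians([h,t]); x=np.array([np.cos(h)*np.cos(t),np.sin(h)*np.cos(t),np.sin(t)]); y=np.array([-np.sin(h),np.cos(h),0]); return x,y,np.cross(x,y)
def model(T,head,th,hg,e,pts):
    x,y,z=frame(head,th); O=T-hg*z-e*x
    return np.array([O+p[0]*x+p[1]*y+p[2]*z for p in pts])
E
python3 - <<'E'
from fit import *
np.set_printoptions(precision=3,suppress=True)
pts=np.array([[.004,.02,0],[.004,-.02,0],[.004,0,.038]])
# tag y = z x x: heading 103.6 -> y heading 193.6 (toward robot): near corner is +y
obs=np.array([(318.5,253.4),(300,246.4),(312.9,232.6)])
T0=np.array([.4445,-.2155,.2710])
for T in (T0,np.array([.4465,-.2162,.2723])):
    f=lambda p: np.r_[(proj("scene",model(T,103.7,p[0],p[1],0,pts)+[0,0,0])-obs).ravel()]
    r=least_squares(f,[20,.0675],x_scale=[1,.01]); print(r.x,r.fun)
    f=lambda p: np.r_[(proj("scene",model(T+p[2:5],103.7,p[0],p[1],0,pts))-obs).ravel(),np.array(p[2:5])/.003, (p[1]-.0675)/.0015]
    r=least_squares(f,[20,.0675,0,0,0],x_scale=[1,.01,.01,.01,.01]); print(r.x,r.fun)
E
```

```text
[21.308  0.066] [ 1.164  0.79  -0.677 -0.029  0.744 -0.428]
[17.856  0.068  0.001  0.001 -0.   ] [ 0.953  0.456 -0.781 -0.319  0.099 -0.108  0.434  0.213 -0.048  0.039]
[17.531  0.07 ] [ 0.94   0.435 -0.756 -0.326  0.054 -0.033]
[18.493  0.068 -0.     0.001 -0.001] [ 0.848  0.392 -0.894 -0.386  0.076 -0.288 -0.145  0.276 -0.364  0.221]
```

>>> jog_arm:
  commands:
    - {"x":0,"y":0,"z":0,"roll":0.138}
    - {"x":0,"y":0,"z":0,"roll":0.138}
    - {"x":0,"y":0,"z":0,"roll":0.138}
    - {"x":0,"y":0,"z":0,"roll":0.138}
    - {"x":0,"y":0,"z":0,"roll":0.138}
    - {"x":0,"y":0,"z":0,"roll":0.138}
    - {"x":0,"y":0,"z":0,"roll":0.138}
    - {"x":0,"y":0,"z":0,"roll":0.138}
    - {"x":0,"y":0,"z":0,"roll":0.138}
    - {"x":0,"y":0,"z":0,"roll":0.138}
    - {"x":0,"y":0,"z":0,"roll":0.138}
    - {"x":0,"y":0,"z":0,"roll":0}

```text
clock: 12.3
tool_pos: [0.4436, -0.2151, 0.2655]
orientation: [179.9, -0.1, -163.5]
force: [-0.3, 0.2, -1.4]
opening: 0.0391
```

```bash
python3 - <<'E'
from h import *
np.set_printoptions(precision=4,suppress=True)
print(plane("top",(270,161),0),plane("top",(268,135),.2),plane("scene",(231,227),0),plane("scene",(300,140),.2), tri((224,151),(268,135)))
from plant import ctrl
o=ctrl.get_obs();print(o["tool_pos"],o["orientation"])
E
```

```text
[ 0.7112 -0.2614  0.    ] [ 0.7278 -0.2601  0.2   ] [ 0.7236 -0.262   0.    ] [ 0.6558 -0.4369  0.2   ] (array([ 0.7172, -0.2596,  0.2454]), np.float64(0.0031303571765449617))
[ 0.4436 -0.2151  0.2655] [ 179.9467   -0.1424 -163.4678]
```

>>> jog_arm:
  commands:
    - {"x":-2.6,"y":-0.4,"z":0.15,"roll":0}
    - {"x":-2.6,"y":-0.4,"z":0.15,"roll":0}
    - {"x":-2.6,"y":-0.4,"z":0.15,"roll":0}
    - {"x":-2.6,"y":-0.4,"z":0.15,"roll":0}
    - {"x":-2.6,"y":-0.4,"z":0.15,"roll":0}
    - {"x":0,"y":0,"z":0,"roll":0}
    - {"x":0,"y":0,"z":0,"roll":0}

```text
clock: 13.0
tool_pos: [0.5742, -0.1969, 0.2577]
orientation: [179.9, -0.2, -163.2]
force: [0.5, 0.2, -1.0]
opening: 0.0394
```

```bash
python3 snap.py 8 scene top; python3 -c "
from h import *
zoom('pics/scene8.png','pics/s8.png',130,100,290,220)"
```

```text
[ 0.5742 -0.1969  0.2577] [ 1.7994e+02 -1.6000e-01 -1.6316e+02] [ -0.5  13.9  -7.1  -0.  -69.2 -72.6] 13.0 [ 0.48  0.23 -1.01] 0.039430029506969735
```

View pics/scene8.png

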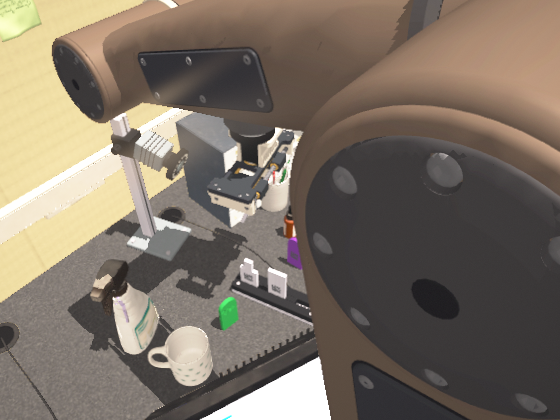

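View pics/top8.png

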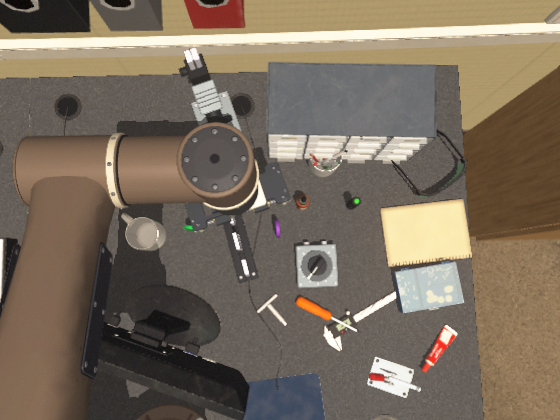

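```bash
python3 - <<'E'
from h import *
print("post top",tri((118,116),(190,53)),"cambody rear",tri((138,135),(191.5,86)))
# wrist cap end centre (scene 90,80?) vs top  ; tool head height from scene/top
print("wrist left end: ",[plane("top",(35,170),z) for z in (.4,.5,.6)],[plane("scene",(85,75),z) for z in (.4,.5,.6)])
for u in [(60,140),(150,137)]: print([plane("top",u,z).round(3) for z in (.4,.5,.6)])
E
```

```text
post top (array([ 0.85334255, -0.1165215 ,  0.34978092]), np.float64(0.0047179063741094)) cambody rear (array([ 0.79394877, -0.11519629,  0.33457045]), np.float64(0.002440545528529931))
wrist left end:  [array([0.62314303, 0.1561163 , 0.4       ]), array([0.60273748, 0.10936992, 0.5       ]), array([0.58233193, 0.06262354, 0.6       ])] [array([ 0.94378522, -0.12246753,  0.4       ]), array([ 0.7786824 , -0.04364832,  0.5       ]), array([0.61357959, 0.03517089, 0.6       ])]
[array([0.677, 0.113, 0.4  ]), array([0.651, 0.071, 0.5  ]), array([0.624, 0.029, 0.6  ])]
[array([ 0.678, -0.049,  0.4  ]), array([ 0.652, -0.073,  0.5  ]), array([ 0.625, -0.097,  0.6  ])]
```

```bash
python3 -c "
from h import *
zoom('pics/scene8.png','pics/s8.png',130,100,290,220)"
```

```text
(no output)
```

View pics/s8.png

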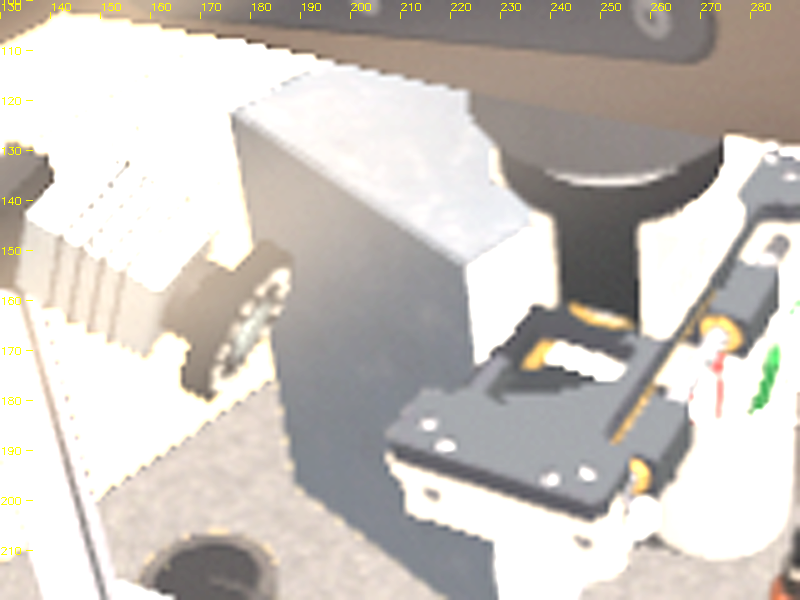

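>>> jog_arm:
  commands:
    - {"x":-1.2,"y":-0.14,"z":0,"roll":0}
    - {"x":-1.2,"y":-0.14,"z":0,"roll":0}
    - {"x":-1.27,"y":-0.14,"z":0,"roll":0}
    - {"x":0,"y":0,"z":0,"roll":0}
    - {"x":0,"y":0,"z":0,"roll":0}
    - {"x":0,"y":0,"z":0,"roll":0}

```text
clock: 13.7
tool_pos: [0.6108, -0.1905, 0.2592]
orientation: [180.0, -0.0, -163.3]
force: [-1.3, -0.1, -1.2]
opening: 0.0398
```

```bash
python3 snap.py 9 scene top; python3 -c "
from h import *
zoom('pics/scene9.png','pics/s9.png',130,100,290,220)
zoom('pics/top9.png','pics/t9.png',170,90,350,290)"
```

```text
[ 0.6108 -0.1905  0.2592] [ 1.7999e+02 -3.0000e-02 -1.6333e+02] [  0.1  16.8  -2.9  -0.  -70.3 -73.5] 13.7 [-1.33 -0.12 -1.24] 0.039804511961203326
```

View pics/s9.png

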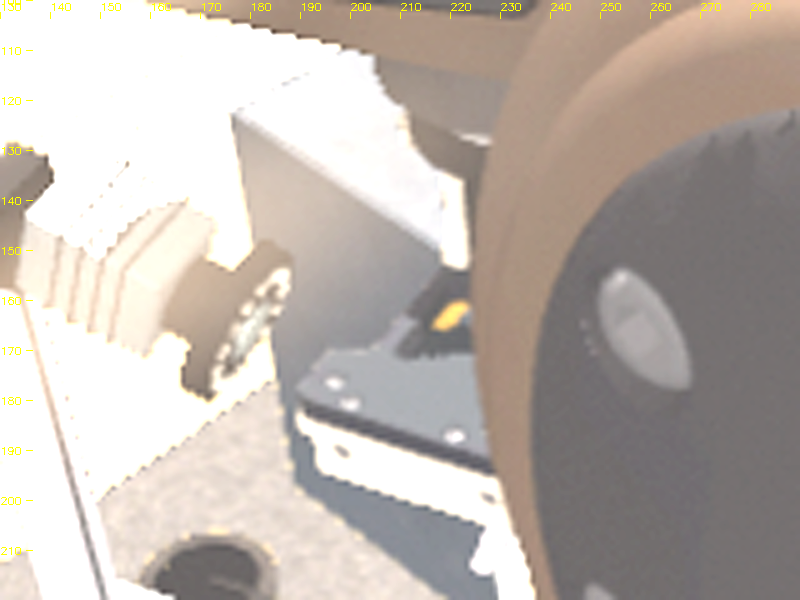

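View pics/t9.png

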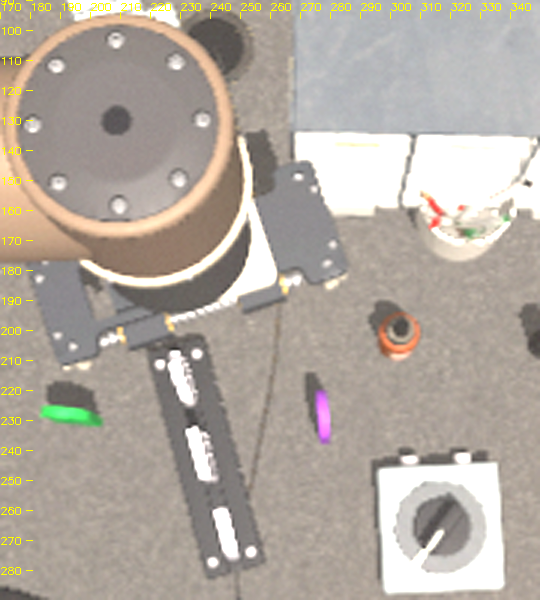

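```bash
python3 -c "
from h import *
zoom('pics/top9.png','pics/t9r.png',210,200,280,285)
zoom('pics/scene8.png','pics/s8r.png',220,240,340,330)"
```

```text
(no output)
```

View pics/t9r.png

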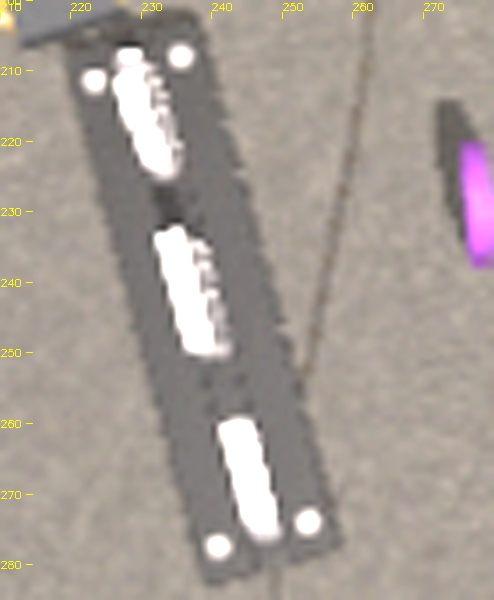

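View pics/s8r.png

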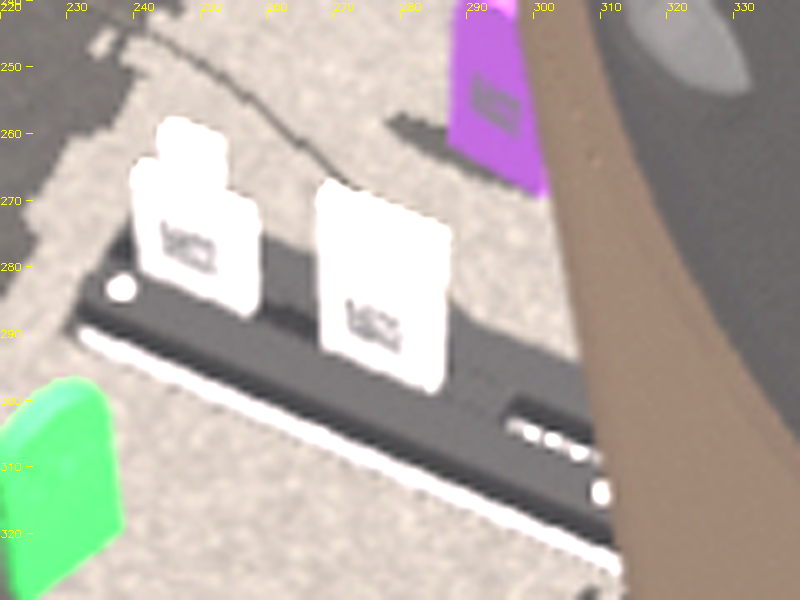

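```bash
python3 - <<'E'
from plant import ctrl
o=ctrl.get_obs();print(o["clock"],o["tool_pos"],o["qvel"].round(2),o["opening"])
print(ctrl.close_job())
E
```

```text
13.8 [ 0.61069973 -0.19055542  0.2594135 ] [-0.03 -0.11  0.02 -0.02  0.02  0.07] 0.03937456744827534
the job is handed in; nothing more can be done
None
```

The dial is set, and I handed the job in at 13.8 s with the round tag held still in front of the inspection camera. One thing could not be confirmed at the end: the gripper hid the tag from both cameras in the final pose.

**Dial:** I turned it 67° clockwise. Pictures taken after I let go, including the last one, show the pointer meeting the set mark.

**Tag grip:** The arm can only turn about the vertical tool axis. So I gripped the tag across its 40 mm width, about 68 mm above its lower edge, and pivoted it about 20° against the slot rim before lifting it out.

**Last checks:**
- The arm was still and the fingers read 39–40 mm open, so the tag was in the grip.
- The tool was 2 mm from the pose I worked out for the focus point, which I placed at about (0.624, -0.187, 0.231) m.
- The tag's heading was within about 0.3° of my measured 16.5°.
- The other two tags were in the rack and the dropper bottle was standing. The torch was standing in the last picture where I had it in full view, at 13.0 s.

**What disagreed or was not seen:**
- **Tag tilt:** the tilt and final mark position come from a picture fit made just after the lift. It gave 18–21° depending on how it was set up.
- **Lens position:** the lines of sight from the two cameras missed each other by about 5 mm, so the lens and focus position is uncertain by a few mm.

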